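Lock a filter stage on its holder and set the valve selector to it

ROBOT

A 6-joint arm with a two-finger parallel gripper is mounted at the origin on the work surface. World frame = base frame: x ahead of the robot, y to its left, z up, the work surface at z = 0. Lengths are in mm, angles in rad, forces in N, time in s.
With the tool pointing down it reaches from about 400 to 925 mm from the base axis. Payload 12.5 kg.
Tool frame: the origin (TCP) lies midway between the tips of the shut fingers; the grasp point (between the pads) lies 19 mm behind it (env.grip_depth is the distance from the TCP to the grasp point, in mm); z points along the fingers, y is the line along which they close (so a half turn about z gives the same grasp; the last joint's range is limited). The gripper opens to 95 mm and grips with 3 to 60 N. Pads are 20 mm wide; open, the fingers measure 119 mm over their backs; the gripper's body (75 mm by 180 mm) begins 59 mm behind the grasp point.
Start: joints at [1.002, 0.491, 1.559, -0, 1.092, -0.106], TCP at [279.022, 559.28, 214.661] pointing down, gripper open.
Joint ranges: [-3.1, 3.1], [-0.84, 2.19], [0.05, 2.79], [-1.13, 4.28], [0.06, 2.93], [-2.69, 2.69]. Speed limits (rad/s): [2.22, 2.22, 2.79, 3.14, 3.14, 3.14].

INTERFACE

Orientations are given as [roll, pitch, yaw] about the fixed x, y, z axes, in that order (R = Rz(yaw) Ry(pitch) Rx(roll)).
In Python, from cell import monitor, viewer, order, env gives the robot as it stands.
- The arm moves only by the tool move_arm, never from a script. Its argument "moves" is one flat list of numbers, 4 for each row, row after row: the shift along the tool's x, y, z normalised to -1 to 1, where 1 is 0.15 m, then the turn about the tool's z normalised to -1 to 1, where 1 is pi/2 rad. A call has 1 to 10 rows; each row shifts and turns the commanded pose from where the row before left it, along the tool's axes as they then stand; what a row does not reach is not made up. A row lasts 1/8 s, in which the tool goes at most 62.5 mm and 10.7 degrees, less where a joint would pass 70% of its speed; a pose out of reach is approached as far as the arm can. A call with a number of a shift or a turn outside -1 to 1 is refused whole. A call with a gripper value outside its range is refused whole. "claw" is the finger opening in mm, from 0 to 95.1, set as the call begins (left out, the last holds). The fingers move at their own pace and stop on an object; the grip force is fixed at half the most. Time passes only in rows, so rows that do not move let the fingers close. It gives the time, the measured TCP pose, the force, the opening and the grip force at its end, in the units of the state.
- monitor.state(): the state, without advancing time (a new reading comes with each control period).
- viewer.read_camera(name): name is "scene" or "top" or "wrist"; returns the picture (400x640x3 uint8, red, green, blue); there is no depth.
- viewer.camera_info(name): a dict with "K" (3x3 intrinsics, pixels), "dist_coeffs" ([k1, k2, p1, p2, k3] as OpenCV has them; the pictures are not rectified), "camera_from_world" (4x4, takes a point from world to camera coordinates). Camera axes: x right, y down, z forward; pixel columns grow to the right and rows downward; lengths in mm; the calibration is good to about 2 mm. A picture is of the moment at which its call begins: read the wrist's pose just before it. camera_info takes no time and is no camera call; for the wrist camera it gives the pose at the moment of the call.
- order.job_done(): hands the job in; it is judged then, once.
The state is a dict: "t": time; "joints": joint angles; "qvel": joint speeds; "tau": joint torques, N m; "eef_pos": TCP position; "tcp_rot": TCP orientation; "ft_force": force on the tool from outside, world axes, zero at the start; "moment": the same for the moment, N m; "opening": opening from 0.0 (shut) to 1.0 (fully open); "grip_force": force on a finger pad.
Only numpy, scipy, OpenCV 4.12 (cv2) and the standard library are available. Lean on these libraries where they do the work, as an engineer would, in place of code of your own. Each camera call takes 0.05 s, during which the arm holds its last target. There are 200 camera calls.

TASK

Fit the blue filter stage into the holder and lock it with a clockwise quarter turn until its handle lies in line with the holder's two black lips. Then pull the console's selector knob out against its spring, turn it to the blue dot and let it drop fully home in the notch there. Leave the amber stage and the other things on the bench where they stand.

Things in the scene. Friction and masses are not known exactly. Their poses are not given: they have to be found in the camera images.
- stage_blue: Loose filter stage, 104 mm tall, 0.18-0.35 kg: white cup 76 mm across, blue band, blue bar handle on top. Stands upright on the bench. Origin: centre of its underside, z up. Spigot 56 mm across, z 0-24 mm, with two lugs along +x and -x (18 mm wide in y, out to 39 mm from the axis, z 3-11 mm); cup z 24-70 mm. A half turn makes no difference.
- blue_handle (a point): Middle of the blue stage's bar handle, 87 mm above the stage's origin on its axis; axes as the stage's. The bar, to be gripped across y, is 66 mm long along x, 20 mm thick in y, 34 mm high (z 70 to 104 mm above the stage's underside).
- stage_amber: The same kind of stage with amber band and handle, a loose bystander: leave it where it stands. Its place and the blue one's may be swapped.
- holder: Fixed holder: cream foot 120 mm across, 20 mm high, on it a steel ring (radius 43 inside, 51 outside) to 40 mm height. Origin: centre of its underside, z up. Two black lips reach inward from the ring along +x and -x to 31 mm from the axis (z 34-40 mm), each covering 37 degrees either side of x; a black dot on the foot lies outside each. A stage has about 3 mm of play sideways and under the lips.
- holder_floor (a point): Centre of the holder's floor, 20 mm above its origin, axes as the holder's. The stage's underside stands here. It enters with its handle along y (25 degrees either way allowed), lugs between the lips. Then turn clockwise from above, about 90 degrees, until the handle lies along x: locked, lugs under the lips. Steel stops end the turn 3 degrees beyond; anticlockwise is stopped after 35 degrees.
- console: Fixed cream wedge-shaped valve console, 170 mm deep (x), 190 mm wide (y), 35 mm high at the front (-x), 154 mm at the back. Origin: centre of its underside. Its dark panel rises towards +x at 35 degrees; the outward normal is (-sin 35, 0, cos 35) in the console's frame. The black selector knob stands on the panel's middle, its axis along that normal through (0, 0, 94.5 mm).
- blue_dot (a point): Blue dot on the panel, 64 mm from the knob's axis, marking the blue notch (knob angle +1.1 rad). An amber dot at -1.1 rad marks the amber notch; small grey squares around 0 mark the wide neutral notch. The red pin on the knob's rim must point at the blue dot.
- knob_grip (a point): Point on the knob's axis inside its black bar, 42 mm from the panel when the knob is home; it moves out with the knob. Bar: 60 mm long, 20 mm thick, 18 to 56 mm above the panel; the disc below is 64 mm across. Frame turns with the knob: z outward along the axis, x along the bar to the side of the red pin (white line on the bar); at angle 0 x points straight up the slope.
- selector (a joint): Knob angle in rad about its outward axis, positive anticlockwise as seen facing the knob; limits +-1.3. Starts in the wide neutral notch (-0.19 to 0.19). The red pin sits in notches of a 13 mm high aluminium collar (outer radius 47 mm), so the knob turns only when pulled out. Blue notch at +1.1, with about 0.06 rad of play either way.
- selector_pull (a joint): How far the knob is pulled out along its axis, in m: 0 home (pin down in a notch), 0.018 fully out at its stop. A spring pulls it in, 4 N at home, 7.6 N fully out. The pin clears the collar above 0.0105; let go between notches it stays up on the collar at about 0.0105.
- dishes: loose bystander, leave it where it stands; origin at the centre of its underside. Stack of glass dishes, 91 mm across, 53 mm high.
- reagent: loose bystander, leave it where it stands; origin at the centre of its underside. Brown bottle, 64 mm across, 140 mm high.
- mouse: loose bystander, leave it where it stands; origin at the centre of its underside. Black computer mouse, 105 x 62 x 30 mm.
- beaker: loose bystander, leave it where it stands; origin at the centre of its underside. Clear beaker, 72 mm across, 85 mm high.
- slide_box: loose bystander, leave it where it stands; origin at the centre of its underside. Green and white slide box, 85 x 34 x 28 mm.
There are look-alikes about, which are no part of the job. Leave any green or red look-alike of the stage_blue alone.

How it is judged:
By the outcome, as a careful person would: the job done as asked, in the order asked, and still so for the second after the job is handed in, with the robot touching nothing.
It also fails if it takes over 64 s, if anything falls off the work surface, if the arm or the gripper's body presses on something with over 40 N, if the wrist force passes 120 N, or if a joint passes its speed limit or range.

## Working session

There is one attempt and no reset: what is moved stays moved. The work goes in short steps, Python scripts to look and compute and a tool call to move; the robot and the scene stay as the last step left them, time stands still between calls to the robot, and variables do not carry over. Pictures are saved under pics/ and viewed, at most 13 in all, crops included, and the job is handed in when it is done.

Besides the shell and the picture viewer there is one more tool, called after ">>>" as name(argument=value, ...) on one line, values as JSON. move_arm: Moves the arm, as the interface text tells. Scaled input: -1 to 1 covers 0.15 m each way for a shift and pi/2 rad each way for a turn. Its arguments: {"type":"object","properties":{"moves":{"type":"array"},"claw":{"type":"number"}},"required":["moves"]}

```bash
ls; mkdir -p pics
python3 - <<'E'
from cell import monitor, viewer, order, env
import cv2,numpy as np
print(monitor.state())
for n in ["scene","top"]:
    im=viewer.read_camera(n); np.save(f"pics/{n}0.npy",im); cv2.imwrite(f"pics/{n}0.png",im[:,:,::-1])
    i=viewer.camera_info(n); print(n,np.round(i["K"],1).tolist(),i["dist_coeffs"],np.round(i["camera_from_world"],3).tolist())
E
```

```text
pics
{'t': 0.0, 'joints': array([ 1.00237416e+00,  4.91566535e-01,  1.55947465e+00, -2.54109881e-05,
        1.09167433e+00, -1.05592065e-01]), 'qvel': array([ 0.0005371 ,  0.0028084 ,  0.00111869, -0.00029456,  0.00079771,
        0.00027519]), 'tau': array([ 7.80684186e-04, -6.12633634e+01, -2.58186400e+01,  6.93103625e-02,
        4.80963592e-02, -7.99474287e-05]), 'eef_pos': array([278.89673172, 559.04291134, 214.04873222]), 'tcp_rot': array([-3.14047367e+00, -9.59341006e-05,  2.67877423e+00]), 'ft_force': array([ 0.07612236, -0.42947667, -0.36532815]), 'moment': array([-0.01517762,  0.0360536 , -0.01422004]), 'grip_force': 0.0, 'opening': 0.9987257018782609}
scene [[446.1, 0.0, 320.5], [0.0, 446.1, 196.2], [0.0, 0.0, 1.0]] [0.02451248 0.         0.         0.         0.        ] [[-0.638, 0.77, -0.009, 401.08], [0.585, 0.477, -0.655, -209.595], [-0.5, -0.424, -0.755, 1573.712], [0.0, 0.0, 0.0, 1.0]]
top [[433.4, 0.0, 320.5], [0.0, 433.4, 193.5], [0.0, 0.0, 1.0]] [-0.06962769  0.          0.          0.          0.        ] [[-0.024, -1.0, -0.011, -52.93], [-0.995, 0.025, -0.101, 529.556], [0.101, 0.008, -0.995, 1317.777], [0.0, 0.0, 0.0, 1.0]]
```

View pics/top0.png

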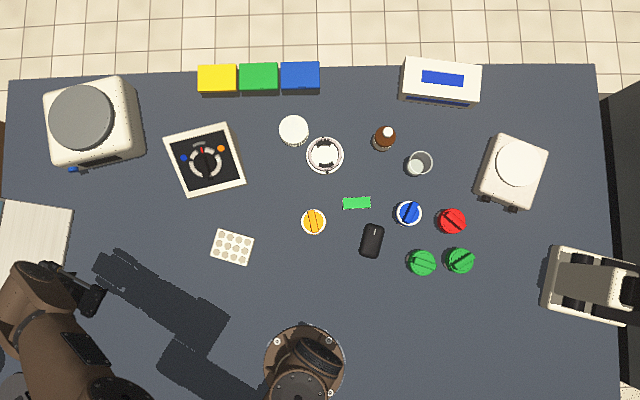

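View pics/scene0.png

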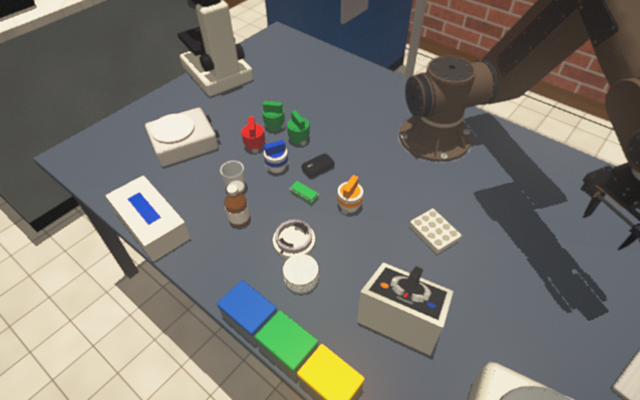

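Top view: the blue stage with a white cup is at (409,213), amber at (313,221), the red look-alike at (452,221), and the green look-alikes at (422,262) and (460,260). The holder is at (325,155) and the console at (205,160). Only (409,213) has both a blue band and a blue bar handle; the blue boxes at (300,75) and (442,78) are far too large. I'll confirm this in an enlarged crop.

```bash
cat > h.py <<'E'
import cv2,numpy as np
from cell import monitor, viewer, order, env
def ray(i,uv):
    K=np.array(i["K"]);T=np.array(i["camera_from_world"])
    p=cv2.undistortPoints(np.array(uv,float).reshape(-1,1,2),K,np.array(i["dist_coeffs"]))[:,0]
    d=np.c_[p,np.ones(len(p))]@T[:3,:3]
    return -T[:3,:3].T@T[:3,3],d
def plane(i,uv,z):
    c,d=ray(i,uv); return c+d*((z-c[2])/d[:,2])[:,None]
def proj(i,P):
    T=np.array(i["camera_from_world"]);r=cv2.Rodrigues(T[:3,:3])[0]
    return cv2.projectPoints(np.array(P,float).reshape(-1,1,3),r,T[:3,3],np.array(i["K"]),np.array(i["dist_coeffs"]))[0][:,0]
def hsv(im): return cv2.cvtColor(im,cv2.COLOR_RGB2HSV)
def blobs(m,amin=5):
    n,l,s,c=cv2.connectedComponentsWithStats(m.astype(np.uint8))
    return [(c[k],s[k],l==k) for k in range(1,n) if s[k][4]>=amin]
def line(m):  # centre and angle of a mask in pixels
    r=cv2.minAreaRect(np.argwhere(m)[:,::-1].astype(np.float32)); return r
def wrist(fn):
    s=monitor.state(); i=viewer.camera_info("wrist"); im=viewer.read_camera("wrist")
    np.save(f"pics/{fn}.npy",im); np.save(f"pics/{fn}_i.npy",i,allow_pickle=True); cv2.imwrite(f"pics/{fn}.png",im[:,:,::-1]); return s,i,im
E
python3 - <<'E'
from h import *
im=np.load("pics/top0.npy")
a=cv2.resize(im[185:245,380:460],None,fx=5,fy=5,interpolation=2)
b=cv2.resize(im[130:190,290:370],None,fx=5,fy=5,interpolation=2)
c=cv2.resize(im[115:205,150:270],None,fx=3.3333,fy=3.3333,interpolation=2)
sc=np.load("pics/scene0.npy")
d=cv2.resize(sc[255:345,350:470],None,fx=3.3333,fy=3.3333,interpolation=2)
cv2.imwrite("pics/m.png",np.vstack([np.hstack([a,b]),np.hstack([c,d])])[:,:,::-1])
i=viewer.camera_info("top"); i2=viewer.camera_info("scene")
H=hsv(im)
m=(H[...,0]>105)&(H[...,0]<128)&(H[...,1]>150)&(H[...,2]>90)
for c,s,mm in blobs(m): print(c,s,line(mm),plane(i,[c],100))
print(plane(i,[[325,155]],40), plane(i,[[205,160]],100),plane(i,[[313,221]],60))
# console wireframe corners
print(blobs((H[...,0]>8)&(H[...,0]<22)&(H[...,1]>170)&(H[...,2]>150)))
E
```

```text
[299.62315996  74.83316977] [ 281   61   39   28 1019] ((299.78826904296875, 74.80034637451172), (26.57674217224121, 38.336360931396484), 88.31531524658203) [[884.10413777 -11.85639549 100.        ]]
[442.28778468  78.19668737] [422  70  42  17 483] ((442.1000671386719, 78.20000457763672), (41.67566680908203, 11.535228729248047), 7.125016689300537) [[ 863.31672171 -444.69595579  100.        ]]
[183.15789474 157.21052632] [180 154   7   7  38] ((183.25001525878906, 157.25001525878906), (6.363960266113281, 5.656853675842285), 45.0) [[640.05746106 341.41607424 100.        ]]
[ 72.25       168.66666667] [ 68 167  10   5  36] ((72.3699951171875, 168.58999633789062), (3.8183767795562744, 9.050968170166016), 81.8698959350586) [[615.57005825 686.58443568 100.        ]]
[403.2739726  209.71232877] [400 203   9  15  73] ((403.00885009765625, 209.37869262695312), (5.846154689788818, 15.615386009216309), 22.61986541748047) [[ 467.06086515 -307.1842752   100.        ]]
[411.88292683 213.17073171] [404 202  15  21 205] ((412.85345458984375, 213.00863647460938), (11.554967880249023, 21.928178787231
[... 2181 characters left out ...]
e],
       [False, False, False, ..., False, False, False],
       ...,
       [False, False, False, ..., False, False, False],
       [False, False, False, ..., False, False, False],
       [False, False, False, ..., False, False, False]], shape=(400, 640))), (array([312.4, 231.6]), array([311, 231,   4,   2,   5], dtype=int32), array([[False, False, False, ..., False, False, False],
       [False, False, False, ..., False, False, False],
       [False, False, False, ..., False, False, False],
       ...,
       [False, False, False, ..., False, False, False],
       [False, False, False, ..., False, False, False],
       [False, False, False, ..., False, False, False]], shape=(400, 640)))]
```

View pics/m.png

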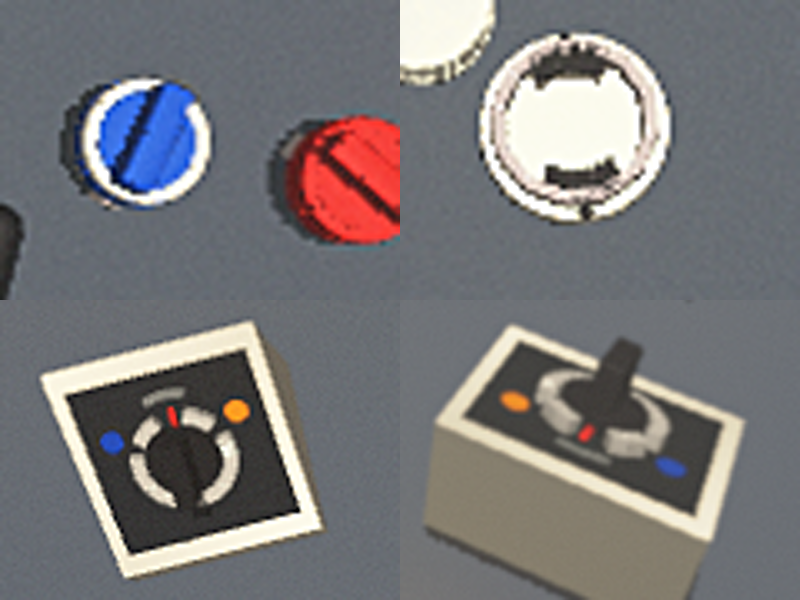

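The crop confirms it: the white-cup, blue-band stage with the blue bar (top-view px 409,213) is the one to pick. The holder's dots are at (323,137) and (327,172). The red pin sits at neutral, the blue dot is at (183,157) and the amber dot at (220.5,148). Next I'll compute poses and the first moves.

```bash
cat >> h.py <<'E'
def go(p,yaw=None,rows=None):
    s=monitor.state(); e=s["eef_pos"]; y=s["tcp_rot"][2]
    d=np.array(p)-e; c,sn=np.cos(y),np.sin(y)
    t=np.array([c*d[0]+sn*d[1], sn*d[0]-c*d[1], -d[2]])
    w=0 if yaw is None else -((yaw-y+np.pi/2)%np.pi-np.pi/2)   # nearest half turn; tool z is down
    print("at",e.round(1),"yaw",round(y,3),"j",s["joints"].round(2),"total",(t/150).round(3),"turn",round(w/(np.pi/2),3),"minrows",round(max(np.linalg.norm(t)/60,abs(w)/.18),1))
E
python3 - <<'E'
from h import *
i=viewer.camera_info("top")
b=plane(i,[[183.2,157.2]],111.1)[0];a=plane(i,[[220.5,147.9]],111.1)[0]
print(b,a,np.linalg.norm(a-b))
y=(b-a)/np.linalg.norm(b-a); yaw=np.arctan2(-y[0],y[1]); x=np.array([np.cos(yaw),np.sin(yaw),0])
o=(a+b)/2-x*29.03*np.cos(np.radians(35)); o[2]=0
print("console",o,yaw)
d=plane(i,[[323,137.4],[327,172.4]],20);print("holder",d,d.mean(0),np.arctan2(*(d[0]-d[1])[1::-1]))
W=np.linalg.inv(viewer.camera_info("wrist")["camera_from_world"]);print(W.round(2).tolist(),viewer.camera_info("wrist")["K"])
go([540,270,330])
E
```

```text
[637.90758287 337.61566548 111.1       ] [662.56602245 225.89453891 111.1       ] 114.41000291149122
console [627.01569858 276.62987468   0.        ] 0.21723143565508016
holder [[706.93964721 -78.02260908  20.        ]
 [594.78610524 -87.79271313  20.        ]] [650.86287622 -82.9076611   20.        ] 0.08689428255960865
[[0.45, 0.86, 0.25, 208.6], [0.89, -0.43, -0.12, 596.06], [-0.0, 0.28, -0.96, 383.93], [0.0, 0.0, 0.0, 1.0]] [[338.51226035   0.         319.3134584 ]
 [  0.         338.51226035 197.29415842]
 [  0.           0.           1.        ]]
at [278.9 559.1 214.2] yaw 2.679 j [ 1.    0.49  1.56  0.    1.09 -0.11] total [-2.418 -0.948 -0.772] turn 0.0 minrows 6.8
```

>>> move_arm(moves=[-0.2, -0.14, -0.1, 0, -0.28, -0.195, -0.15, 0, -0.28, -0.195, -0.15, 0, -0.28, -0.195, -0.15, 0, -0.28, -0.195, 0, 0, -0.28, -0.195, 0, 0, -0.28, -0.195, 0, 0, -0.28, -0.195, 0, 0, -0.28, -0.195, 0, 0, -0.28, -0.195, 0, 0])

```text
t: 1.35
eef_pos: [517.7, 121.2, 297.0]
tcp_rot: [-3.142, -0.0, 2.679]
ft_force: [0.2, 0.9, 0.2]
opening: 0.996
grip_force: 0.0
```

>>> move_arm(moves=[-0.28, -0.195, 0, 0, -0.28, -0.195, 0, 0, -0.28, -0.195, 0, 0, -0.28, -0.195, 0, 0, -0.2, -0.14, 0, 0, 0, 0, 0, 0])

```text
t: 2.1
eef_pos: [633.2, -91.2, 295.9]
tcp_rot: [-3.141, -0.001, 2.676]
ft_force: [-0.7, 1.0, 0.3]
opening: 0.998
grip_force: 0.0
```

Run:
```python
from h import *
s,i,im=wrist("w_h"); print(s["t"],s["eef_pos"],s["tcp_rot"],s["joints"])
print(proj(i,[[650.9,-82.9,20],[706.9,-78,20],[594.8,-87.8,20]]))
```

```text
2.1 [633.20684789 -91.20064102 295.9484087 ] [-3.14119908e+00 -1.26807259e-03  2.67618029e+00] [-2.46193236e-01  4.48901367e-01  1.40854645e+00 -1.12961713e-04
  1.28546816e+00 -1.35154558e+00]
[[329.43037132 170.41883426]
 [350.56783772 204.48981989]
 [306.97532131 134.18067016]]
```

View pics/w_h.png

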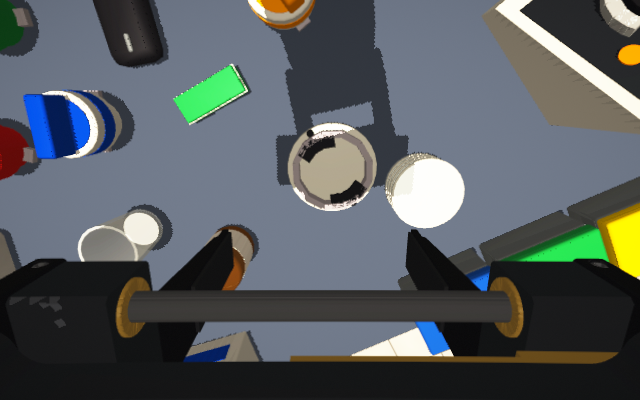

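The wrist view shows the holder at about (331,167), with a black dot at (310,133) that agrees with the projected (307,134). The blue stage's handle is at (52,125), and the mouse, amber stage, dishes and bottle are clear of both. Next I'll refine the holder from its foot contour and dots.

Run:
```python
from h import *
im=np.load("pics/w_h.npy"); i=np.load("pics/w_h_i.npy",allow_pickle=True).item()
c=np.array([650.9,-82.9]);
# rectified look-down patches at heights 20 (foot) and 40 (lips), 1px=0.5mm, via plane mapping
def patch(i,im,c,z,R=80,s=4):
    g=np.arange(-R,R,1/s); X,Y=np.meshgrid(c[0]+g,c[1]+g)
    uv=proj(i,np.c_[X.ravel(),Y.ravel(),np.full(X.size,z)]).astype(np.float32).reshape(X.shape+(2,))
    return cv2.remap(im,uv[...,0],uv[...,1],cv2.INTER_LINEAR),g
for z in (20,40):
    p,g=patch(i,im,c,z); H=hsv(p)
    m=(H[...,2]<60)
    for cc,s,mm in blobs(m,30):
        print(z,"dark",(c+np.array([g[int(cc[0])],g[int(cc[1])]])).round(1),s[4]/16)
    cv2.imwrite(f"pics/p{z}.png",p[:,:,::-1])
p,g=patch(i,im,c,20);H=hsv(p)
m=((H[...,2]>135)&(H[...,1]<70)).astype(np.uint8)
m=cv2.morphologyEx(m,cv2.MORPH_OPEN,np.ones((9,9)))
cs=max((k for k in cv2.findContours(m,0,1)[0]),key=cv2.contourArea)
print(cv2.minEnclosingCircle(cs),[g[int(v)] for v in cv2.minEnclosingCircle(cs)[0]])
cv2.imwrite("pics/pp.png",np.hstack([cv2.imread("pics/p20.png"),cv2.imread("pics/p40.png")])[::2,::2])
```

```text
20 dark [ 614.2 -108.2] 11.9375
20 dark [616.4 -83.6] 572.1875
20 dark [690.6 -74.2] 705.375
20 dark [606.2 -89.2] 16.0
20 dark [594.9 -84.4] 54.0
40 dark [ 611.9 -105.6] 10.625
40 dark [613.9 -82.4] 523.0625
40 dark [684.9 -73.2] 643.25
40 dark [604.2 -87.6] 14.5625
40 dark [593.4 -82.9] 48.9375
((319.5, 319.5), 451.8413391113281) [np.float64(-0.25), np.float64(-0.25)]
```

View pics/pp.png

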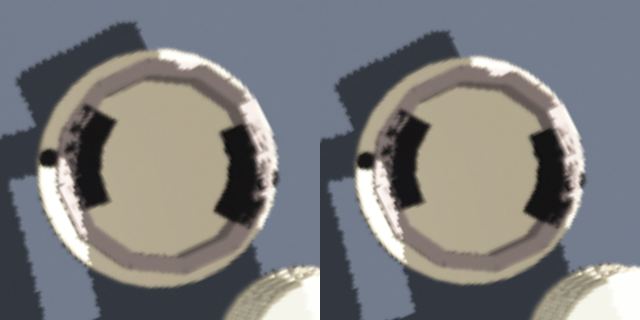

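The rectified patches put the holder centre at about (650.3,-79.1) with yaw 0.09: dots at (594.9,-84.4) and (708,-74), lips symmetric about the centre. Now over to the blue stage.

Run:
```python
from h import *
i=np.load("pics/w_h_i.npy",allow_pickle=True).item()
print(plane(i,[[52,126]],104)); print(plane(viewer.camera_info("top"),[[412.9,213]],100))
go([458,-325,240],2.72)
```

```text
[[ 463.80700621 -313.33938158  104.        ]]
[[ 456.72255801 -334.98691045  100.        ]]
at [632.7 -89.8 296.2] yaw 2.677 j [-0.24  0.45  1.41  0.    1.29 -1.35] total [ 0.339 -1.924  0.375] turn -0.027 minrows 5.0
```

>>> move_arm(moves=[0.05, -0.27, 0.05, 0, 0.06, -0.33, 0.06, 0, 0.06, -0.33, 0.06, 0, 0.06, -0.33, 0.06, 0, 0.06, -0.33, 0.06, 0, 0.05, -0.3, 0.08, 0, 0, 0, 0, 0, 0, 0, 0, 0], claw=60)

```text
t: 3.15
eef_pos: [460.8, -319.0, 241.9]
tcp_rot: [3.141, 0.0, 2.679]
ft_force: [0.1, 0.5, -0.6]
opening: 0.63
grip_force: 0.0
```

```bash
cat >> h.py <<'E'
def patch(i,im,c,z,R=80,s=4):
    g=np.arange(-R,R,1/s); X,Y=np.meshgrid(c[0]+g,c[1]+g)
    uv=proj(i,np.c_[X.ravel(),Y.ravel(),np.full(X.size,z)]).astype(np.float32).reshape(X.shape+(2,))
    return cv2.remap(im,uv[...,0],uv[...,1],cv2.INTER_LINEAR)
E
python3 - <<'E'
from h import *
s,i,im=wrist("w_b"); print(s["t"],s["eef_pos"],s["tcp_rot"],s["joints"])
p=patch(i,im,[458,-325],104)[::2,::2]
cv2.imwrite("pics/wb2.png",np.hstack([cv2.resize(im,(480,300)),cv2.resize(p,(300,300))])[:,:,::-1])
E
```

```text
3.15 [ 460.83610183 -318.99877231  241.9398663 ] [3.14128497e+00 2.74620014e-04 2.67920967e+00] [-7.23515306e-01  3.71424428e-01  1.68419696e+00  4.16143227e-04
  1.08578542e+00 -1.83212267e+00]
```

View pics/wb2.png

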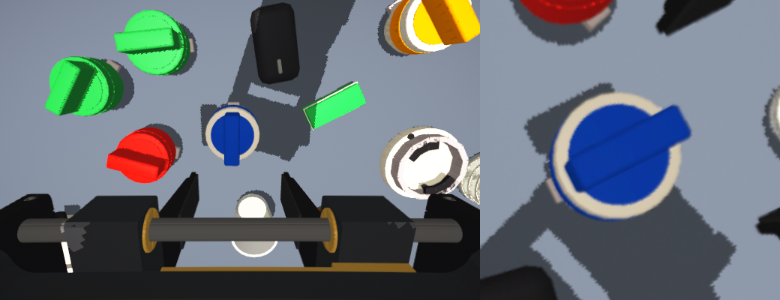

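The left half shows the wrist view with the blue stage at about (232,133), bar along image vertical, and the red look-alike separate at (142,155). In the rectified patch the bar runs at about -0.46 rad. Next I'll refine with the rim circle and line segments.

Run:
```python
from h import *
im=np.load("pics/w_b.npy"); i=np.load("pics/w_b_i.npy",allow_pickle=True).item()
c=np.array([458,-325])
p=patch(i,im,c,70,60);H=hsv(p)
m=((H[...,1]<60)&(H[...,2]>140)).astype(np.uint8)
b=[x for x in blobs(m,300)]
for cc,s,mm in b:
    k=max(cv2.findContours(mm.astype(np.uint8),0,1)[0],key=cv2.contourArea)
    (x,y),r=cv2.minEnclosingCircle(k); print("rim",c+np.array([x,y])/4-60,r/4,s[4]/16)
for z in (70,104):
    p=patch(i,im,c,z,60)
    for l in cv2.createLineSegmentDetector().detect(cv2.cvtColor(p,cv2.COLOR_RGB2GRAY))[0][:,0]:
        a=l[:2]/4-60+c;e=l[2:]/4-60+c; L=np.linalg.norm(e-a)
        if L>18 and np.linalg.norm((a+e)/2-c)<40: print(z,a.round(1),e.round(1),L.round(1),round(np.arctan2(e[1]-a[1],e[0]-a[0]),3))
```

```text
rim [ 457.875 -333.5  ] 78.97638702392578 6544.625
rim [ 420.    -305.875] 7.272618770599365 37.625
rim [ 419.78060532 -270.04828644] 13.360764503479004 247.6875
70 [ 430.1 -352.5] [ 421.2 -336.3] 18.5 2.073
70 [ 420.5 -335.2] [ 420.3 -316.7] 18.5 1.578
70 [ 424.1 -305.8] [ 442.6 -290.8] 23.8 0.683
```

Run:
```python
from h import *
im=np.load("pics/w_b.npy").astype(int); i=np.load("pics/w_b_i.npy",allow_pickle=True).item()
c=np.array([458,-325])
p=patch(i,im.astype(np.uint8),c,70,60).astype(int)
m=(p[...,0]>p[...,2]+3)&(p[...,0]>100)
for cc,s,mm in blobs(m,1000):
    k=max(cv2.findContours(mm.astype(np.uint8),0,1)[0],key=cv2.contourArea)
    e=cv2.fitEllipse(cv2.convexHull(k)); (x,y),r=cv2.minEnclosingCircle(k)
    print("rim",c+np.array(e[0])/4-60,np.array(e[1])/4,"enc",c+np.array([x,y])/4-60,r/4)
p=patch(i,im.astype(np.uint8),c,104,60)
pi=p.astype(int); print(pi[::40,::40][3:9,3:9].tolist())
E2=cv2.Canny(cv2.GaussianBlur(p[...,2],(5,5),1),15,40)
ls=cv2.HoughLinesP(E2,1,np.pi/360,40,minLineLength=80,maxLineGap=15)
for l in ls[:,0] if ls is not None else []:
    a=l[:2]/4-60+c;e=l[2:]/4-60+c
    print(a.round(1),e.round(1),round(np.arctan2(e[1]-a[1],e[0]-a[0]),3))
```

```text
rim [ 457.85048294 -326.64478302] [75.33721924 75.54696655] enc [ 457.70526886 -326.52426147] 38.051143646240234
[[[142, 153, 170], [65, 70, 78], [197, 186, 163], [180, 177, 168], [143, 153, 170], [142, 154, 170]], [[210, 197, 173], [36, 73, 163], [11, 54, 161], [11, 54, 159], [172, 170, 171], [8, 53, 158]], [[106, 123, 169], [11, 56, 161], [11, 54, 161], [11, 54, 159], [11, 54, 159], [9, 54, 159]], [[12, 56, 163], [10, 54, 158], [10, 56, 161], [10, 56, 161], [9, 54, 160], [50, 76, 156]], [[8, 47, 140], [12, 55, 163], [13, 56, 161], [10, 53, 156], [11, 54, 161], [164, 163, 170]], [[128, 133, 153], [12, 54, 158], [12, 56, 161], [11, 55, 161], [11, 54, 161], [209, 198, 173]]]
[ 431.5 -302.2] [ 489.2 -331. ] -0.462
[ 433.  -325.8] [ 465. -342.] -0.47
[ 403.2 -341. ] [ 442.  -360.8] -0.471
[ 419.5 -349. ] [ 442.5 -360.8] -0.472
[ 412.  -316.5] [ 430.8 -296.2] 0.824
[ 485.  -301.8] [ 503.8 -280.5] 0.848
[ 414.2 -318.8] [ 424.8 -298.2] 1.097
```

Run:
```python
from h import *
go([457.8,-326.6,76],2.675)
```

```text
at [ 461.1 -318.8  242. ] yaw 2.68 j [-0.72  0.37  1.68  0.    1.09 -1.83] total [-0.003 -0.056  1.107] turn 0.003 minrows 2.8
```

>>> move_arm(moves=[0, -0.056, 0.2, 0.003, 0, 0, 0.25, 0, 0, 0, 0.25, 0, 0, 0, 0.2, 0, 0, 0, 0.13, 0, 0, 0, 0.077, 0, 0, 0, 0, 0, 0, 0, 0, 0])

```text
t: 4.2
eef_pos: [457.3, -327.5, 76.4]
tcp_rot: [-3.141, 0.001, 2.675]
ft_force: [-0.1, 1.0, -0.8]
opening: 0.629
grip_force: 0.0
```

>>> move_arm(moves=[0, 0, 0, 0, 0, 0, 0, 0, 0, 0, 0, 0, 0, 0, 0, 0, 0, 0, 0, 0, 0, 0, 0, 0], claw=5)

```text
t: 4.95
eef_pos: [456.8, -327.5, 75.5]
tcp_rot: [3.141, -0.0, 2.674]
ft_force: [0.4, -0.2, 0.7]
opening: 0.206
grip_force: 30.0
```

>>> move_arm(moves=[0, 0, -0.05, 0, 0, 0, -0.12, 0, 0, 0, -0.15, 0.1, 0, 0, -0.15, 0.11, 0, 0, -0.15, 0.11, 0, 0, -0.15, 0.11, 0, 0, -0.1, 0.11, 0, 0, 0, 0.105, 0, 0, 0, 0])

```text
t: 6.08
eef_pos: [456.7, -327.4, 206.4]
tcp_rot: [3.141, -0.0, 1.662]
ft_force: [0.1, -0.1, -1.7]
opening: 0.207
grip_force: 30.0
```

Run:
```python
from h import *
go([650.3,-79.1,205],1.661)
```

```text
at [ 456.7 -327.4  206.4] yaw 1.662 j [-0.74  0.41  1.73  0.    1.01 -0.83] total [1.531 1.436 0.009] turn 0.001 minrows 5.2
```

>>> move_arm(moves=[0.09, 0.084, 0, 0, 0.18, 0.169, 0, 0, 0.21, 0.197, 0, 0, 0.21, 0.197, 0, 0, 0.21, 0.197, 0, 0, 0.21, 0.197, 0, 0, 0.21, 0.197, 0, 0, 0.14, 0.131, 0, 0, 0.07, 0.067, 0, 0, 0, 0, 0, 0])

```text
t: 7.32
eef_pos: [650.7, -78.8, 205.7]
tcp_rot: [-3.141, -0.0, 1.663]
ft_force: [-1.1, -1.2, -3.0]
opening: 0.209
grip_force: 30.0
```

Run:
```python
from h import *
go([650.3,-79.1,125],1.661)
s,i,im=wrist("w_h2")
cv2.imwrite("pics/wh2.png",im[:,:,::-1])
```

```text
at [650.7 -78.8 205.7] yaw 1.663 j [-0.22  0.54  1.49  0.    1.11 -0.31] total [-0.002 -0.003  0.538] turn 0.001 minrows 1.3
```

View pics/wh2.png

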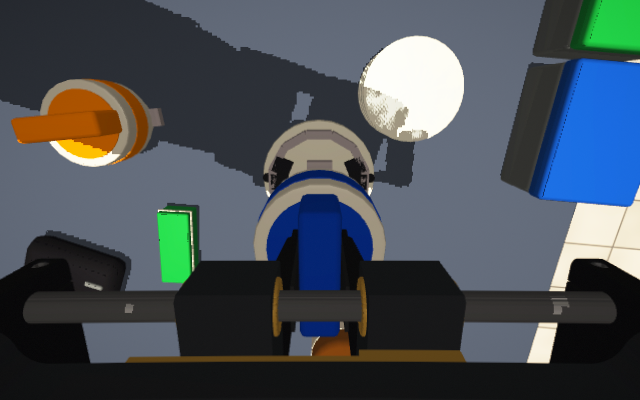

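The stage is held square, with its rim centred at about (319,240). The holder dots are visible at about (265,178) and (372,178), and the lips sit symmetrically left and right. I'll check the dots numerically.

Run:
```python
from h import *
im=np.load("pics/w_h2.npy"); i=np.load("pics/w_h2_i.npy",allow_pickle=True).item()
d=plane(i,[[265.5,178],[372,178]],20);print(d.round(1),d.mean(0))
sub=im[165:195,255:285];v=np.argwhere(sub.max(2)<45);print(v.mean(0)+[165,255],len(v))
m=(im[...,2]>90)&(im[...,0]<30);m[:, :230]=0;m[:,400:]=0;m[250:]=0
p=im.astype(int);r=(p[...,0]>p[...,2]+3)&(p[...,0]>60);r[:150]=0;r[262:]=0;r[:,:240]=0;r[:,400:]=0
# rim extreme left/right at each row
print([ (y,np.where(r[y])[0][[0,-1]]) for y in range(225,262,6)])
c=plane(i,[[319.5,243]],145-0+0);print(c, proj(i,[[650.7,-78.8,205.7-75.5+70]]), i["K"][0])
```

```text
[[593.4 -84.9  20. ]
 [707.4 -74.4  20. ]] [650.39808839 -79.65873187  20.        ]
[174.76284585 276.33596838] 253Traceback (most recent call last):
  File "<stdin>", line 8, in <module>
IndexError: index 0 is out of bounds for axis 0 with size 0
```

>>> move_arm(moves=[0, 0, 0.15, 0, 0, 0, 0.2, 0, 0, 0, 0.13, 0, 0, 0, 0.06, 0, 0, 0, 0, 0])

```text
t: 8.0
eef_pos: [650.4, -80.2, 125.1]
tcp_rot: [-3.141, -0.0, 1.66]
ft_force: [0.2, 0.8, -1.5]
opening: 0.209
grip_force: 30.0
```

>>> move_arm(moves=[0.004, -0.002, 0.03, 0, 0, 0, 0.03, 0, 0, 0, 0.03, 0, 0, 0, 0.03, 0, 0, 0, 0.03, 0, 0, 0, 0, 0])

```text
t: 8.75
eef_pos: [650.1, -79.0, 102.1]
tcp_rot: [-3.141, -0.0, 1.661]
ft_force: [0.6, -1.2, -2.5]
opening: 0.206
grip_force: 30.0
```

>>> move_arm(moves=[0, 0, 0.012, 0, 0, 0, 0.012, 0, 0, 0, 0.01, 0, 0, 0, 0, 0])

```text
t: 9.25
eef_pos: [650.3, -79.0, 97.4]
tcp_rot: [-3.142, -0.0, 1.661]
ft_force: [-0.2, -0.1, -3.0]
opening: 0.212
grip_force: 30.0
```

>>> move_arm(moves=[0, 0, 0.008, 0, 0, 0, 0, 0.05, 0, 0, 0, 0.08, 0, 0, 0, 0.08, 0, 0, 0, 0.08, 0, 0, 0, 0.08, 0, 0, 0, 0.08, 0, 0, 0, 0])

```text
t: 10.25
eef_pos: [650.4, -79.0, 96.3]
tcp_rot: [3.142, -0.0, 0.955]
ft_force: [-0.7, 0.9, -2.3]
opening: 0.205
grip_force: 30.0
```

>>> move_arm(moves=[0, 0, 0, 0.08, 0, 0, 0, 0.08, 0, 0, 0, 0.08, 0, 0, 0, 0.08, 0, 0, 0, 0.08, 0, 0, 0, 0.08, 0, 0, 0, 0.07, 0, 0, 0, 0, 0, 0, 0, 0])

```text
t: 11.38
eef_pos: [650.3, -79.2, 96.3]
tcp_rot: [3.141, -0.0, 0.094]
ft_force: [-0.9, -2.5, -2.2]
opening: 0.21
grip_force: 30.0
```

Run:
```python
from h import *
s=monitor.state();print(s["tcp_rot"],s["moment"],s["ft_force"],s["joints"])
```

```text
[ 3.14139786e+00 -7.56397291e-05  9.38605850e-02] [-0.69431141  0.20705878  0.10398605] [-0.86467703 -2.48601404 -2.24946275] [-2.21857725e-01  6.59623394e-01  1.59220980e+00 -2.08120292e-04
  8.89627086e-01  1.25520907e+00]
```

>>> move_arm(moves=[0, 0, 0, 0, 0, 0, 0, 0, 0, 0, 0, 0, 0, 0, 0, 0], claw=50)

```text
t: 11.88
eef_pos: [650.4, -78.9, 96.3]
tcp_rot: [-3.141, -0.0, 0.09]
ft_force: [0.3, 0.6, -0.7]
opening: 0.516
grip_force: 0.0
```

>>> move_arm(moves=[0, 0, -0.15, 0, 0, 0, -0.25, 0, 0, 0, -0.3, 0, 0, 0, -0.3, 0, 0, 0, 0, 0])

```text
t: 12.5
eef_pos: [651.4, -79.1, 250.1]
tcp_rot: [3.14, -0.006, 0.09]
ft_force: [1.1, -0.7, -0.6]
opening: 0.525
grip_force: 0.0
```

Run:
```python
from h import *
s,i,im=wrist("w_l")
p=patch(i,im,[650.3,-79.1],124,60)
go([580,255,270],0.217)
t=viewer.read_camera("top"); np.save("pics/top1.npy",t)
cr=cv2.resize(t[130:190,290:370],None,fx=4,fy=4,interpolation=2)
cv2.imwrite("pics/wl2.png",np.hstack([cv2.resize(p,(300,300)),cv2.resize(cr,(400,300))])[:,:,::-1])
q=patch(i,im,[650.3,-79.1],124,60)
E2=cv2.Canny(cv2.GaussianBlur(q[...,2],(5,5),1),15,40)
ls=cv2.HoughLinesP(E2,1,np.pi/360,40,minLineLength=100,maxLineGap=15)
for l in ls[:,0]:print((l/4-60).round(1),round(np.arctan2(l[3]-l[1],l[2]-l[0]),3))
```

```text
at [650.6 -79.  247.6] yaw 0.09 j [-0.22  0.51  1.44  0.    1.19  1.26] total [-0.268 -2.26  -0.149] turn -0.081 minrows 5.7
[-17.8 -10.5  31.5  -5.5] 0.101
[-26.    9.2   3.8  11.8] 0.084
[-29.  -11.5  17.5  -6.8] 0.102
[ 50.5  12.8  50.8 -15.2] -1.562
```

View pics/wl2.png

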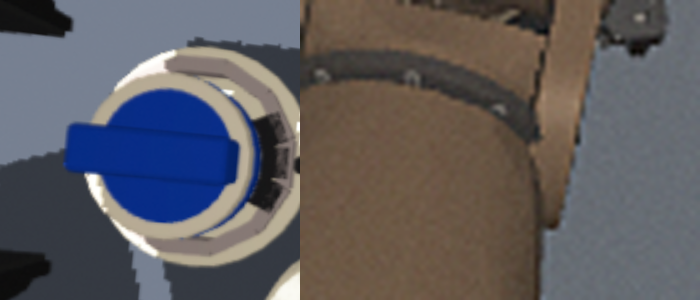

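The handle measures about 0.095 rad in the patch, in line with the lips and dots (0.09), so the stage is locked. Now to the console.

>>> move_arm(moves=[-0.01, -0.16, -0.05, 0, -0.01, -0.3, -0.08, 0, -0.02, -0.35, -0.08, 0, -0.02, -0.35, -0.07, 0, -0.02, -0.35, 0, 0, -0.02, -0.35, 0, 0, 0, -0.3, 0, 0, 0, -0.2, 0, -0.04, 0, 0, 0, -0.041, 0, 0, 0, 0])

```text
t: 13.85
eef_pos: [602.6, 273.4, 287.5]
tcp_rot: [-3.142, 0.002, 0.218]
ft_force: [-1.1, 0.8, -0.1]
opening: 0.527
grip_force: 0.0
```

Run:
```python
from h import *
t=viewer.read_camera("top"); np.save("pics/top1.npy",t)
s,i,im=wrist("w_k"); print(s["eef_pos"],s["tcp_rot"],s["joints"])
H=hsv(im)
m=(H[...,0]>105)&(H[...,0]<128)&(H[...,1]>150)&(H[...,2]>70)
for n,mm in [("blue",m),("amb",(H[...,0]>8)&(H[...,0]<22)&(H[...,1]>150)&(H[...,2]>100)),("red",((H[...,0]<6)|(H[...,0]>174))&(H[...,1]>150)&(H[...,2]>80))]:
    for c,st,_ in blobs(mm,15): print(n,c.round(1),st, plane(i,[c],111.1 if n!="red" else 118).round(1))
```

```text
[602.83195294 272.921943   287.65648025] [-3.14158003e+00  1.21799583e-03  2.16678056e-01] [3.25312600e-01 4.89196732e-01 1.36198766e+00 1.50429032e-04
 1.29161772e+00 1.67938934e+00]
blue [263.9 132.7] [255 125  19  16 242] [[635.7 339.4 111.1]]
blue [598.9 184. ] [591 171  21  27  49] [[657.6  -9.8 111.1]]
blue [622.6 198.1] [610 175  30  48 728] [[648.7 -40.  111.1]]
blue [595.6 217. ] [592 212  10  12  21] [[623.3 -22.3 111.1]]
amb [377.7 131.2] [368 123  20  17 272] [[661.7 227.7 111.1]]
amb [426.  312.9] [424 291   5  44 115] [[469.9 117.2 111.1]]
amb [212.6 313.2] [210 292   6  42 112] [[415.5 362.6 111.1]]
amb [539. 343.] [529 323  22  41 666] [[460.1 -26.1 111.1]]
red [323.5 126.5] [321 119   6  16  85] [[655.2 282.2 118. ]]
```

View pics/w_k.png

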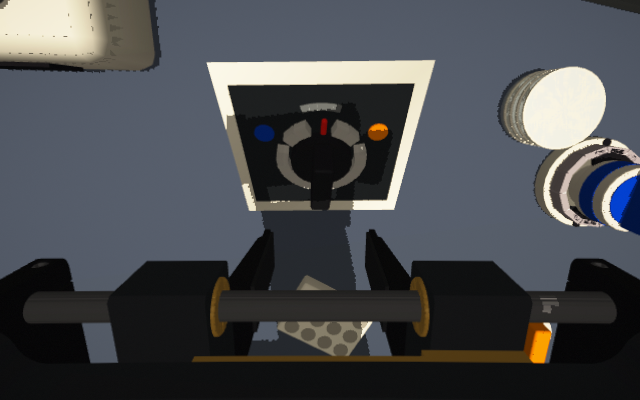

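The wrist view shows the blue dot at (264,133), amber at (378,131), the red pin at (323.5,126.5) and the knob bar pointing towards (320,190). The view also shows the locked blue stage at right. Next I'll compute the knob angle and grasp.

```bash
cat >> h.py <<'E'
CO=np.array([626,277.8,0]);CY=0.226;A=np.radians(35)
cx=np.array([np.cos(CY),np.sin(CY),0]);cy=np.array([-np.sin(CY),np.cos(CY),0]);cz=np.array([0,0,1.])
N=-np.sin(A)*cx+np.cos(A)*cz; U=np.cos(A)*cx+np.sin(A)*cz; P0=CO+94.5*cz
def kp(r,a,h): return P0+h*N+r*(np.cos(a)*U+np.sin(a)*cy)
def barxyaw(a): v=np.cos(a)*U+np.sin(a)*cy; return np.arctan2(v[1],v[0])
E
python3 - <<'E'
from h import *
i=np.load("pics/w_k_i.npy",allow_pickle=True).item()
for a in (-.2,-.1,0,.1): print(a,proj(i,[kp(32,a,9),kp(40,a,9),kp(30,a+np.pi,56)]).round(1).tolist(), barxyaw(a))
print(proj(i,[kp(64,1.1,0),kp(64,-1.1,0)]))
g=P0+42*N; print("grip",g, "tcp",g-[0,0,19]); 
for a in (.3,.5,.8,1.1): print(a,barxyaw(a))
im=np.load("pics/w_k.npy")
crop=cv2.resize(im[55:215,200:440],None,fx=3,fy=3,interpolation=2)
crop=np.clip(crop.astype(float)*2.5,0,255).astype(np.uint8)
cv2.imwrite("pics/wk2.png",crop[:,:,::-1])
E
```

```text
-0.2 [[327.7, 135.8], [329.5, 129.5], [316.2, 210.9]] -0.016589721979738896
-0.1 [[324.5, 135.4], [325.4, 129.1], [319.0, 211.1]] 0.10412107182318245
0 [[321.3, 135.3], [321.2, 129.0], [321.9, 211.2]] 0.226
0.1 [[318.0, 135.5], [317.1, 129.2], [324.8, 211.1]] 0.34787892817681754
[[264.60805153 132.18119328]
 [377.90197673 131.02166665]]
grip [602.52239136 272.40184051 128.90438586] tcp [602.52239136 272.40184051 109.90438586]
0.3 0.5870742814155192
0.5 0.814172567085785
0.8 1.1247609619778214
1.1 1.401787439881284
```

View pics/wk2.png

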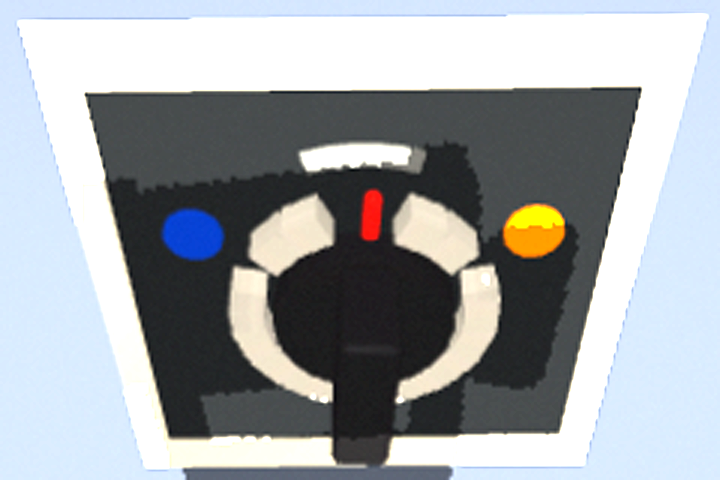

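The knob stands at about -0.06 rad, judging by the pin at (323.5,126.5) and the bar end near (320,205), so the grasp yaw is about 0.153.

Run:
```python
from h import *
go([602.5,272.4,110],0.153)
```

```text
at [603.1 272.5 287.8] yaw 0.216 j [0.32 0.49 1.36 0.   1.29 1.68] total [-0.004  0.     1.186] turn 0.04 minrows 3.0
```

>>> move_arm(moves=[0, 0, 0.2, 0.04, 0, 0, 0.25, 0, 0, 0, 0.25, 0, 0, 0, 0.2, 0, 0, 0, 0.15, 0, 0, 0, 0.08, 0, 0, 0, 0.05, 0, 0, 0, 0, 0])

```text
t: 14.95
eef_pos: [603.6, 272.2, 111.4]
tcp_rot: [-3.141, -0.0, 0.154]
ft_force: [-0.7, -0.4, 0.4]
opening: 0.526
grip_force: 0.0
```

>>> move_arm(moves=[0, 0, 0, 0, 0, 0, 0, 0, 0, 0, 0, 0, 0, 0, 0, 0, 0, 0, 0, 0], claw=5)

```text
t: 15.58
eef_pos: [603.6, 272.1, 111.7]
tcp_rot: [3.142, -0.0, 0.155]
ft_force: [-0.5, -2.6, 4.6]
opening: 0.212
grip_force: 29.9
```

Run:
```python
from h import *
s=monitor.state(); print(s["tcp_rot"],s["moment"],s["ft_force"])
go(s["eef_pos"]+15*N)
```

```text
[ 3.14153315e+00 -3.33027933e-04  1.54666657e-01] [-0.24152424  0.43250588  0.23721862] [-0.45904732 -2.59486547  4.61301865]
at [603.6 272.1 111.7] yaw 0.155 j [ 0.32  0.65  1.56 -0.    0.93  1.74] total [-0.057  0.004 -0.082] turn 0.0 minrows 0.2
```

>>> move_arm(moves=[-0.015, 0.001, -0.021, 0, -0.015, 0.001, -0.021, 0, -0.015, 0.001, -0.021, 0, -0.015, 0.001, -0.022, 0, 0, 0, 0, 0, 0, 0, 0, 0])

```text
t: 16.32
eef_pos: [595.3, 270.2, 123.7]
tcp_rot: [-3.142, -0.001, 0.155]
ft_force: [7.0, -1.0, -6.0]
opening: 0.211
grip_force: 29.8
```

Run:
```python
from h import *
s=monitor.state(); print((s["eef_pos"]-np.array([603.6,272.1,111.7]))@N,s["ft_force"],s["ft_force"]@N,s["moment"],s["opening"])
```

```text
14.714667632718914 [ 7.02923084 -0.99150624 -6.01450486] -8.728632570883184 [ 0.02588696 -0.81484028  0.24808285] 0.2108644315053802
```

>>> move_arm(moves=[0, 0, 0, -0.05, 0, 0, 0, -0.075, 0, 0, 0, -0.075, 0, 0, 0, -0.075, 0, 0, 0, -0.075, 0, 0, 0, -0.075, 0, 0, 0, 0])

```text
t: 17.2
eef_pos: [595.7, 267.5, 123.5]
tcp_rot: [3.138, 0.002, 0.823]
ft_force: [6.4, -15.4, -3.8]
opening: 0.284
grip_force: 30.2
```

Run:
```python
from h import *
s=monitor.state(); print((s["eef_pos"]-np.array([603.6,272.1,111.7]))@N,s["ft_force"],s["ft_force"]@N,s["moment"],s["opening"])
```

```text
14.686362002181257 [  6.35507295 -15.43177996  -3.82800134] -4.704731933847979 [-3.4809383  -1.62872806 -0.55857873] 0.28360730661271844
```

The wedging force is rising because the bar tilts relative to the pads. I'll let the knob rest on the collar and finish with the open fingers as a fork.

>>> move_arm(moves=[0, 0, 0, 0, 0, 0, 0, 0, 0, 0, 0, 0, 0, 0, 0, 0], claw=50)

```text
t: 17.7
eef_pos: [594.6, 270.5, 124.2]
tcp_rot: [-3.141, -0.0, 0.822]
ft_force: [1.2, 0.3, -0.2]
opening: 0.522
grip_force: 0.0
```

```bash
cat >> h.py <<'E'
def knob(fn):
    s,i,im=wrist(fn); H=hsv(im)
    r=((H[...,0]<6)|(H[...,0]>174))&(H[...,1]>150)&(H[...,2]>60); r[240:]=0
    print("t",s["t"],"tcp",s["eef_pos"].round(1),s["tcp_rot"].round(3),"F",s["ft_force"].round(1))
    for c,st,_ in blobs(r,10):
        for h in (9,20):
            q,d=ray(i,[c]); d=d[0]; P=q+d*(((P0+h*N-q)@N)/(d@N)); v=P-P0
            print("red",c.round(1),st[4],"h",h,"r",round(np.hypot(v@U,v@cy),1),"ang",round(np.arctan2(v@cy,v@U),3))
E
python3 -c "
from h import *
knob('w_k3')"
```

```text
t 17.7 tcp [594.6 270.5 124.2] [-3.141 -0.     0.822] F [ 1.2  0.3 -0.2]
red [350.1 153.7] 367 h 9 r 35.4 ang 0.518
red [350.1 153.7] 367 h 20 r 44.5 ang 0.462
```

>>> move_arm(moves=[0, 0, 0, -0.07, 0, 0, 0, -0.08, 0, 0, 0, -0.08, 0, 0, 0, -0.08, 0, 0, 0, -0.08, 0, 0, 0, 0], claw=38)

```text
t: 18.5
eef_pos: [596.7, 266.5, 125.1]
tcp_rot: [3.138, 0.004, 1.435]
ft_force: [5.8, -23.0, 7.7]
opening: 0.401
grip_force: 10.7
```

```bash
python3 -c "
from h import *
knob('w_k4')"
```

```text
t 18.5 tcp [596.7 266.5 125.1] [3.138 0.004 1.435] F [  5.8 -23.    7.7]
red [374.8 163.8] 358 h 9 r 36.9 ang 0.908
red [374.8 163.8] 358 h 20 r 43.2 ang 0.836
```

>>> move_arm(moves=[-0.02, 0, 0, 0, 0, 0, 0, -0.06, 0, 0, 0, -0.06, 0, 0, 0, -0.04, 0, 0, 0, 0], claw=44)

```text
t: 19.18
eef_pos: [596.6, 266.4, 124.9]
tcp_rot: [3.137, 0.001, 1.686]
ft_force: [9.4, -6.0, 0.8]
opening: 0.463
grip_force: 4.6
```

```bash
python3 -c "
from h import *
knob('w_k5')"
```

```text
t 19.175 tcp [596.6 266.4 124.9] [3.137e+00 1.000e-03 1.686e+00] F [ 9.4 -6.   0.8]
red [383.6 163.9] 331 h 9 r 41.6 ang 1.134
red [383.6 163.9] 331 h 20 r 46.2 ang 1.056
```

>>> move_arm(moves=[0, 0, 0, 0, 0, 0, 0, 0, 0, 0, 0, 0], claw=70)

```text
t: 19.6
eef_pos: [593.9, 267.4, 123.9]
tcp_rot: [-3.141, -0.0, 1.686]
ft_force: [0.1, -0.3, -0.3]
opening: 0.706
grip_force: 0.0
```

>>> move_arm(moves=[0, 0, -0.1, 0, 0, 0, -0.2, 0, 0, 0, -0.3, 0, 0, 0, -0.3, 0, 0, 0, -0.2, 0, 0, 0, 0, 0])

```text
t: 20.35
eef_pos: [594.7, 267.6, 292.5]
tcp_rot: [3.137, -0.001, 1.686]
ft_force: [0.2, 0.1, -0.8]
opening: 0.735
grip_force: 0.0
```

```bash
python3 -c "
from h import *
knob('w_k6')
im=np.load('pics/w_k6.npy'); i=np.load('pics/w_k6_i.npy',allow_pickle=True).item()
u=proj(i,[P0])[0].astype(int); print(u, proj(i,[kp(64,1.1,0)]))
a=im[max(0,u[1]-80):u[1]+80,max(0,u[0]-110):u[0]+110]
a=cv2.resize(np.clip(a*2.2,0,255).astype(np.uint8),None,fx=3,fy=3,interpolation=2)
cv2.imwrite('pics/wk6c.png',a[:,:,::-1])
"
```

```text
t 20.35 tcp [594.7 267.6 292.5] [ 3.137e+00 -1.000e-03  1.686e+00] F [ 0.2  0.1 -0.8]
red [355.1 135.4] 98 h 9 r 41.9 ang 1.117
red [355.1 135.4] 98 h 20 r 46.1 ang 1.01
[347 169] [[367.21192565 114.34887589]]
```

View pics/wk6c.png

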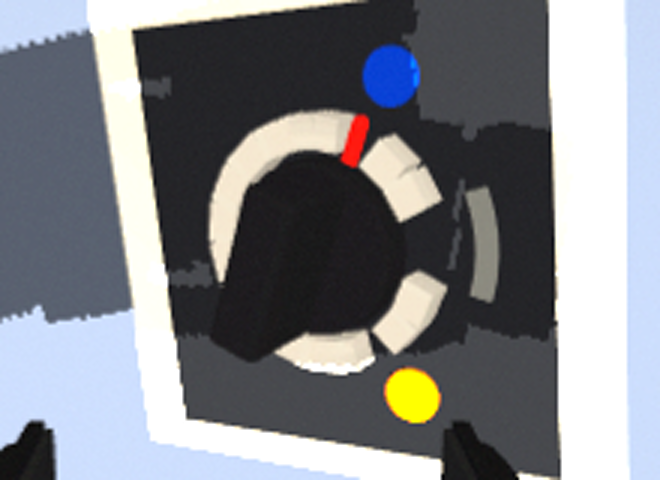

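The pin lies in the gap facing the blue dot, with pin at (355,135) full-frame. I'll check it is fully home by comparing its depth with the known home picture, from this view and the top view.

Run:
```python
from h import *
def red(im):
    H=hsv(im); r=((H[...,0]<6)|(H[...,0]>174))&(H[...,1]>150)&(H[...,2]>60); r[240:]=0
    return r
def pt(i,c,h):
    q,d=ray(i,[c]); d=d[0]; v=q+d*(((P0+h*N-q)@N)/(d@N))-P0
    return round(np.hypot(v@U,v@cy),1),round(np.arctan2(v@cy,v@U),3)
for f in ("w_k","w_k3","w_k6"):
    im=np.load(f"pics/{f}.npy"); i=np.load(f"pics/{f}_i.npy",allow_pickle=True).item()
    for c,st,_ in blobs(red(im),10): print(f,c.round(1),[pt(i,c,h) for h in (5,9,15,20)])
```

```text
w_k [323.6 126.2] [(np.float64(40.1), np.float64(-0.057)), (np.float64(43.4), np.float64(-0.051)), (np.float64(48.3), np.float64(-0.045)), (np.float64(52.5), np.float64(-0.04))]
w_k3 [350.1 153.7] [(np.float64(32.2), np.float64(0.546)), (np.float64(35.4), np.float64(0.518)), (np.float64(40.4), np.float64(0.485)), (np.float64(44.5), np.float64(0.462))]
w_k6 [355.1 135.4] [(np.float64(40.5), np.float64(1.162)), (np.float64(41.9), np.float64(1.117)), (np.float64(44.1), np.float64(1.056)), (np.float64(46.1), np.float64(1.01))]
```

>>> move_arm(moves=[-0.15, 0, 0, 0, -0.25, 0, 0, 0, -0.3, 0, 0, 0, -0.3, 0, 0, 0, -0.2, 0, 0, 0, 0, 0, 0, 0])

```text
t: 21.15
eef_pos: [614.8, 85.6, 288.0]
tcp_rot: [-3.14, 0.0, 1.683]
ft_force: [-0.2, -0.1, -0.2]
opening: 0.736
grip_force: 0.0
```

Run:
```python
from h import *
s,i2,im2=wrist("w_k7")
def red(im):
    H=hsv(im); r=((H[...,0]<6)|(H[...,0]>174))&(H[...,1]>150)&(H[...,2]>60); return r
views=[]
im=np.load("pics/w_k6.npy"); i=np.load("pics/w_k6_i.npy",allow_pickle=True).item(); views.append(("k6",i,im)); views.append(("k7",i2,im2))
for n in("top","scene"): m=viewer.read_camera(n); np.save(f"pics/{n}9.npy",m); views.append((n,viewer.camera_info(n),m))
exp={h:kp(40,1.13,h) for h in (5,15)}
rs=[]
for n,i,im in views:
    e={h:proj(i,[exp[h]])[0].round(1).tolist() for h in exp}
    near=[c for c,st,_ in blobs(red(im),4) if np.linalg.norm(c-proj(i,[exp[5]])[0])<20]
    print(n,"expect",e,"seen",[c.round(1) for c in near])
    if near: rs.append((n,)+tuple(x if k==0 else x[0] for k,x in enumerate(ray(i,near[:1]))))
def tri(R):
    M=sum(np.eye(3)-np.outer(d,d)/(d@d) for _,c,d in R);b=sum((np.eye(3)-np.outer(d,d)/(d@d))@c for _,c,d in R)
    v=np.linalg.solve(M,b)-P0; return "h",v@N,"r",np.hypot(v@U,v@cy),"ang",np.arctan2(v@cy,v@U)
print(tri([r for r in rs if r[0][0]=="k"])); print(tri(rs))
t0=np.load("pics/top0.npy").astype(int);t1=views[2][2].astype(int)
d=(abs(t0-t1).max(2)>60)
for c,st,_ in blobs(d,25): print("diff",c.round(),st)
```

```text
k6 expect {5: [356.0, 136.3], 15: [351.3, 137.8]} seen [array([355.1, 135.4])]
k7 expect {5: [365.2, -80.2], 15: [359.6, -84.3]} seen []
top expect {5: [190.8, 160.2], 15: [190.3, 161.6]} seen [array([191.5, 160. ])]
scene expect {5: [424.1, 298.2], 15: [425.5, 294.5]} seen [array([425.4, 299.2])]
('h', np.float64(-243.89072491050584), 'r', np.float64(124.40036295126227), 'ang', np.float64(3.099750198581759))
('h', np.float64(2.217919622738888), 'r', np.float64(40.049847317549556), 'ang', np.float64(1.185882863129303))
diff [266. 248.] [ 227   97   58  269 2301]
diff [221. 155.] [197  99  50  97 992]
diff [246. 143.] [238 137  18  11 123]
diff [324. 150.] [312 138  25  28 407]
diff [207. 161.] [193 145  34  34 489]
diff [249. 149.] [237 145  19   6  44]
diff [314. 160.] [311 151   8  15  39]
diff [408. 213.] [392 201  30  25 525]
diff [189. 242.] [184 210  13  70 187]
diff [232. 247.] [ 210  228   45   38 1133]
diff [ 65. 320.] [   0  260  147  140 7189]
diff [122. 311.] [ 94 303  56  16 333]
diff [  9. 333.] [  0 320  21  34 246]
diff [157. 342.] [155 324   7  40  94]
diff [305. 332.] [288 327  32  13 255]
diff [188. 364.] [ 156  333   77   67 2282]
diff [325. 338.] [321 335  11   7  45]
diff [309. 364.] [301 357  17  14  31]
diff [337. 384.] [328 368  16  32 157]
diff [ 42. 387.] [ 37 378  10  22  55]
diff [258. 394.] [249 389  20  11 189]
```

Wrist, top and scene views all put the pin at home height in the blue notch. The bystanders show no change, and the gripper is clear.

```bash
python3 -c "
from h import *
print(order.job_done())"
```

```text
the job is handed in; nothing more can be done
None
```

The blue stage is fitted and locked in line with the holder's lips, and the selector is home in the blue notch with the bystanders unmoved. I handed the job in at about 21 s, and no verdict came back.

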